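Slide a freshly trimmed box down the drying lane

ROBOT

A 6-joint arm with a two-finger parallel gripper is mounted at the origin on the work surface. World frame = base frame: x ahead of the robot, y to its left, z up, the work surface at z = 0. Lengths are in m, angles in degrees, forces in N, time in s.
With the tool pointing down it reaches from about 0.4 to 0.825 m from the base axis. Payload 7 kg.
Tool frame: the origin (TCP) lies midway between the tips of the shut fingers; the grasp point (between the pads) lies 19 mm behind it (arm.tcp_to_grasp is the distance from the TCP to the grasp point, in m); z points along the fingers, y is the direction in which the jaws open and shut (so a half turn about z gives the same grasp; the last joint's range is limited). The gripper opens to 85 mm and grips with 20 to 120 N. Pads are 22 mm wide; open, the fingers measure 114 mm over their backs; the gripper's body (76 mm by 85 mm) begins 54 mm behind the grasp point. The pads swing forward as they close: fully open they stand 13 mm farther back than shut.
Start: joints at [86.064, 20.546, 0.682, 0, -70.136, -16.507], TCP at [0.236, 0.632, 0.231] pointing down, gripper open.
Joint ranges: [-176.03, 176.03], [-82.01, 121.73], [-58.28, 71.71], [-173.87, 95.51], [-174.79, -0.11], [-173.66, 173.66]. Speed limits (degrees/s): [136.94, 136.94, 172.46, 180, 180, 180].

INTERFACE

Orientations are given as a 3x3 rotation matrix whose columns are the frame's x, y, z axes.
In Python, from station import arm gives the robot as it stands.
- The arm moves only by the tool step_arm, never from a script. Its argument "deltas" is text: rows parted by semicolons, each of 4 numbers parted by spaces: the shift along the tool's x, y, z in m, then the turn about the tool's z in units of 5 degrees (1.0 is 5 degrees). A call has 1 to 20 rows; each row shifts and turns the commanded pose from where the row before left it, along the tool's axes as they then stand; what a row does not reach is not made up. A row lasts 1/8 s, in which the tool goes at most 62.5 mm and 10.7 degrees, less where a joint would pass 70% of its speed; a pose out of reach is approached as far as the arm can. A call is refused whole if a number of a shift passes 0.0625 or a number of a turn 1, either way. A call with a gripper value outside its range is refused whole. "grip" is the finger opening in m, from 0 to 0.0854, set as the call begins (left out, the last holds). The fingers move at their own pace and stop on an object; the grip force is fixed at half the most. Time passes only in rows, so rows that do not move let the fingers close. It gives the time, the measured TCP pose, the force and the opening at its end, in the units of the state.
- arm.get_obs(): the state, without advancing time (a new reading comes with each control period).
- arm.read_camera(name): name is "scene" or "side" or "wrist"; returns (picture, depth): 384x512x3 uint8, red, green, blue; 384x512 float32, m along the optical axis (not along the pixel's ray), 0 where there is no reading.
- arm.camera_info(name): a dict with "intrinsics" (3x3 intrinsics, pixels), "R" (3x3) and "t" (3): a world point X has camera coordinates R X + t; the wrist camera has in their place "T_tool_cam" (4x4, takes a point from camera to tool coordinates, whose origin is the TCP and whose axes are the flange's). Camera axes: x right, y down, z forward; pixel columns grow to the right and rows downward; lengths in m; the calibration is good to about 2 mm. A picture is of the moment at which its call begins: read the wrist's pose just before it. camera_info takes no time and is no camera call.
- arm.sign_off(): hands the job in, once; it reports no verdict.
The state is a dict: "clock": time; "qpos": joint angles; "dq": joint speeds; "tau": joint torques, N m; "tcp_pos": TCP position; "tcp_rot": TCP orientation; "contact_force": force on the tool from outside, world axes, zero at the start; "moment": the same for the moment, N m; "finger_gap": finger opening in m.
Only numpy, scipy, OpenCV 4.12 (cv2) and the standard library are available. Lean on these libraries where they do the work, as an engineer would, in place of code of your own. Each camera call takes 0.05 s, during which the arm holds its last target. There are 200 camera calls.

TASK

The side mouldings of the taped box on the open end of the drying board are freshly glued and still wet. Push it gently with the fingertips, without gripping or lifting it, down the empty lane between the two metal rails until its leading end is flush against the wooden end stop. Nothing may touch the mouldings or the two rails of that lane, and everything else stays where it is.

Things in the scene. Friction and masses are not known exactly. Their poses are not given: they have to be found in the camera images.
- box: white lidded box, 120 mm long (its x), 70 wide (y; 78 over its mouldings), 60 high, about 0.36 kg, with two bands of masking tape, loose and askew on the board's bare end before the empty lane. Sides above the mouldings are bare and may be touched; both end faces are plain over their full height. Origin at the centre of its underside, z up, +x roughly down the lane.
- box_trim_left: wet dark brown moulding along the foot of the box's +y long side, part of the box: 110 x 4 x 18 mm high (ends 5 mm short of the corners), sticking out 4 mm, from 3 to 21 mm above the box's underside; origin at the middle of its lower edge
- box_trim_right: the same wet moulding on the box's -y long side: sticks out 4 mm, from 3 to 21 mm above the box's underside; origin at the middle of its lower edge
- board: plywood drying board fixed to the table, 18 mm thick. Origin on the table, z up; +x points down its two lanes (roughly to the robot's left), -y roughly away from the robot. Slab: x -240 to 200 mm, y -140 to 140. Empty lane: centre line y = -55, 98 mm wide; the lane at y = +55 holds a box. Bare end: x below -20. End stop: wooden batten 35 mm high across both lanes, face at x = 180.
- rail_far: aluminium rail on the far side of the empty lane, 200 x 12 x 20 mm high, fixed to the board's top (board x -20 to 180 mm, centre line y = -110), origin at the middle of its underside
- rail_mid: aluminium rail between the two lanes, 200 x 12 x 20 mm high, fixed to the board's top (board x -20 to 180 mm, centre line y = 0; a third rail at y = +110 bounds the other lane), origin at the middle of its underside
- lane_mouth (a point): point on the board's top at the middle of the open mouth of the empty lane
- lane_stop (a point): point on the board's top where the centre line of the empty lane meets the face of the end stop, 200 mm from the mouth
- dried: a second box of the same make and size, loose, standing at the end stop of the other lane (nearer the robot), origin at the centre of its underside; leave it alone
- tape_roll: roll of cream masking tape lying flat on the bare end of the board, 80 mm across, 24 mm high, origin at the centre of its underside; leave it alone
- stone: flat brown stone weight, 150 x 90 x 35 mm, on the table to the left of the board, origin at the centre of its underside; leave it alone
- glue_gun: grey glue gun with an orange trigger, lying on its side on the table to the left, about 260 x 170 mm, 36 mm high, origin under the middle of its barrel; leave it alone
Mind the look-alikes: they are no part of the job. What is shaped like the box but green or yellow is not meant.

How it is judged (in metres and radians):
At the end, for the whole second after the job is handed in: The box stands at rest flat on the board in the empty lane, its leading end within 4 mm of the end stop and square to it within 0.06 rad, its centre within 12 mm of the lane's centre line (x of box in the frame of board between 0.116 and 0.123 m and y of box in the frame of board between -0.067 and -0.043 m and z of box in the frame of board below 0.021 m and angle between the x axis of box and the x axis of board, either way round below 0.06 rad and linear speed of box below 0.01 m/s); the robot touches nothing.
It fails at once if a rail of the empty lane is touched (over 0.3 N) (contact force between any of rail_far, rail_mid and anything else above 0.3 N).
It fails at once if a wet moulding is touched (over 0.3 N) (contact force between any of box_trim_left, box_trim_right and anything else above 0.3 N).
It fails at once if the box is lifted (over 5 mm), tipped (over 0.1 rad) or taken between the fingers (z of box in the frame of board above 0.023 m or angle between box's own z axis and vertical above 0.1 rad or (x of the grasp point in the frame of box between -0.06 and 0.06 m and y of the grasp point in the frame of box between -0.035 and 0.035 m and z of the grasp point in the frame of box below 0.06 m)).
It fails at once if the box is shoved (faster than 0.35 m/s) (linear speed of box above 0.35 m/s).
It fails at once if the other box (over 5 mm), the tape roll, the stone or the glue gun (over 10 mm) is moved (distance of dried from where it was at the start of the episode above 0.005 m or distance of any of tape_roll, stone, glue_gun from where it was at the start of the episode above 0.01 m).
It also fails if it takes over 67 s, if anything falls off the work surface, if the arm or the gripper's body presses on something with over 40 N, if the wrist force passes 120 N, or if a joint passes its speed limit or range.

## Working session

There is one attempt and no reset: what is moved stays moved. The work goes in short steps, Python scripts to look and compute and a tool call to move; the robot and the scene stay as the last step left them, time stands still between calls to the robot, and variables do not carry over. Pictures are saved under pics/ and viewed, about 8 in all and at most 12, crops included, and the job is handed in when it is done.

Besides the shell and the picture viewer there is one more tool, called after "Call:" as name(argument=value, ...), one argument or row to a line, values as JSON. step_arm: Moves the arm, as the interface text tells. Its arguments: {"type":"object","properties":{"deltas":{"type":"string"},"grip":{"type":"number"}},"required":["deltas"]}

```bash
ls; mkdir -p pics; python3 - <<'E'
from station import arm
import cv2,numpy as np
o=arm.get_obs();print(o['clock'],o['tcp_pos'],o['tcp_rot'],o['finger_gap'])
ims=[]
for n in['scene','side']:
    p,d=arm.read_camera(n);np.savez(f'{n}0.npz',p=p,d=d);cv2.imwrite(f'pics/{n}0.png',p[...,::-1])
    c=arm.camera_info(n);print(n,c['intrinsics'],c['R'],c['t'])
E
```

```text
pics
0.0 [0.23560289 0.63205156 0.2303794 ] [[ 9.36980190e-01 -3.49382213e-01 -4.38912615e-04]
 [-3.49382465e-01 -9.36978928e-01 -1.54294240e-03]
 [ 1.27824760e-04  1.59905484e-03 -9.99998713e-01]] 0.08512476834609811
scene [[494.22157332   0.         258.03933879]
 [  0.         494.22157332 191.27088864]
 [  0.           0.           1.        ]] [[-0.13748792  0.99044785 -0.01049374]
 [ 0.83773719  0.11062391 -0.53475112]
 [-0.52848224 -0.08231282 -0.84494445]] [ 0.09382412 -0.38866345  1.84981442]
side [[414.35618682   0.         257.02239376]
 [  0.         414.35618682 190.83158327]
 [  0.           0.           1.        ]] [[ 0.98371686 -0.17885051 -0.01770968]
 [-0.11169194 -0.53116622 -0.83987342]
 [ 0.14080501  0.82817567 -0.54249332]] [-0.48254142  0.05134036  1.29357229]
```

View pics/scene0.png

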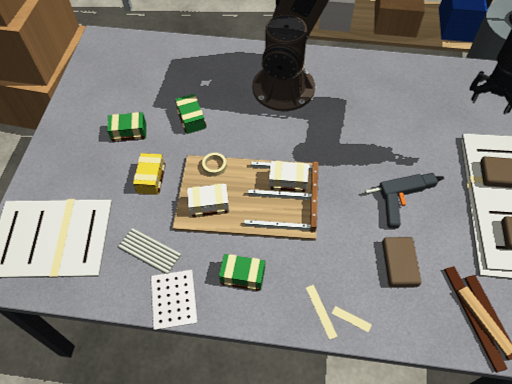

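View pics/side0.png

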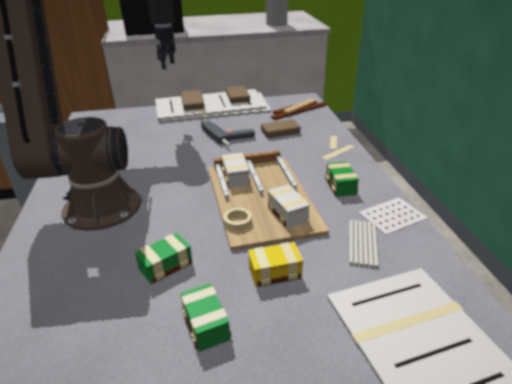

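```bash
cat >h.py <<'E'
import numpy as np,cv2
from station import arm
def cloud(n,p=None,d=None):
    o=arm.get_obs()
    if p is None: p,d=arm.read_camera(n)
    c=arm.camera_info(n);K=c['intrinsics'];v,u=np.mgrid[:384,:512]
    X=np.stack([(u-K[0,2])/K[0,0]*d,(v-K[1,2])/K[1,1]*d,d],-1)
    if n=='wrist':
        T=c['T_tool_cam'];X=X@T[:3,:3].T+T[:3,3]
        X=X@np.array(o['tcp_rot']).T+o['tcp_pos']
    else: X=(X-c['t'])@c['R']
    X[d==0]=np.nan
    return p,d,X
def rect(P):
    r=cv2.minAreaRect(np.float32(P)*1000);return r
E
python3 - <<'E'
from h import *
for n in['scene','side']:
    z=np.load(f'{n}0.npz');p,d,X=cloud(n,z['p'],z['d'])
    hsv=cv2.cvtColor(p,cv2.COLOR_RGB2HSV);Z=X[...,2]
    roi=(X[...,0]>.3)&(X[...,0]<.8)&(X[...,1]>-.35)&(X[...,1]<.25)
    wood=(roi&(Z>.01)&(Z<.026)&(hsv[...,0]<25)&(hsv[...,1]>70)).astype(np.uint8)
    k,l,s,c=cv2.connectedComponentsWithStats(wood);i=1+s[1:,4].argmax()
    print(n,'board',rect(X[l==i][:,:2]),np.median(X[l==i][:,2]))
    top=(roi&(Z>.068)&(Z<.09)&(hsv[...,1]<110)).astype(np.uint8)
    k,l,s,c=cv2.connectedComponentsWithStats(top)
    for i in range(1,k):
        if s[i,4]>80: print('top',s[i],c[i],rect(X[l==i][:,:2]),X[l==i].mean(0))
print(arm.camera_info('wrist'))
E
```

```text
scene board ((495.56341552734375, -60.47834777832031), (285.43353271484375, 436.7877197265625), 3.291780948638916) 0.018243362952386634
top [270 161  39  23 767] [289.07692308 171.97001304] ((429.9290466308594, 64.38375854492188), (78.32954406738281, 119.9400634765625), 2.0464539527893066) [0.43288705 0.06441639 0.07809604]
top [188 184  41  26 836] [207.63995215 196.00956938] ((552.3325805664062, -172.18402099609375), (78.4239730834961, 119.89665985107422), 15.151137351989746) [ 0.55351376 -0.1720379   0.07799596]
side board ((492.5440673828125, -66.57585144042969), (274.48016357421875, 434.7668762207031), 2.887084484100342) 0.019205145400842748
top [222 153  28  22 453] [235.47461369 163.39514349] ((430.60211181640625, 63.229549407958984), (72.3882827758789, 129.0598907470703), 2.3386008739471436) [0.42965363 0.05170122 0.07856024]
top [268 184  42  30 704] [288.66335227 198.53835227] ((550.7881469726562, -176.00503540039062), (73.29544830322266, 123.82881927490234), 16.244630813598633) [ 0.54970501 -0.18301443  0.07825777]
{'intrinsics': array([[310.76341174,   0.        , 257.87368069],
       [  0.        , 310.76341174, 191.02060783],
       [  0.        ,   0.        ,   1.        ]]), 'T_tool_cam': array([[-2.32000703e-04, -9.55705635e-01, -2.94324116e-01,
         7.56093003e-02],
       [ 9.99999385e-01, -5.40847778e-04,  9.67948916e-04,
        -1.39331934e-03],
       [-1.08425878e-03, -2.94323710e-01,  9.55705173e-01,
        -1.41889806e-01],
       [ 0.00000000e+00,  0.00000000e+00,  0.00000000e+00,
         1.00000000e+00]])}
```

Call:
step_arm(
  deltas="0.0316 0.0369 0 0;0.0316 0.0369 0 0;0.0316 0.0369 0 0;0.0316 0.0369 0 0;0.0316 0.0369 0 0;0.0316 0.0369 0 0;0.0316 0.0369 0 0;0.0316 0.0369 0 0;0.0316 0.0369 0 0;0.0316 0.0369 0 0;0.0316 0.0369 0 0;0.0316 0.0369 0 0;0.0316 0.0369 0 0;0.0316 0.0369 0 0;0.0316 0.0369 0 0;0.0316 0.0369 0 0;0.0316 0.0369 0 0;0.0316 0.0369 0 0;0.0316 0.0369 0 0;0.0316 0.0369 0 0",
  grip=0.03,
)

```text
clock: 2.6
tcp_pos: [0.5704, -0.2814, 0.2308]
tcp_rot: [[0.937, -0.349, -0.001], [-0.349, -0.937, 0.0], [-0.001, 0.0, -1.0]]
contact_force: [1.2, -0.2, 0.4]
finger_gap: 0.0301
```

Call:
step_arm(
  deltas="0 0 0 0.943;0 0 0 0.943;0 0 0 0.943;0 0 0 0.943;0 0 0 0.943;0 0 0 0.943;0 0 0 0.943;0 0 0 0.943;0 0 0 0.943;0 0 0 0.943;0 0 0 0.943;0 0 0 0.943;0 0 0 0.943;0 0 0 0.943;0 0 0 0;0 0 0 0",
)

```text
clock: 4.6
tcp_pos: [0.5701, -0.2798, 0.2311]
tcp_rot: [[0.064, -0.998, -0.0], [-0.998, -0.064, 0.0], [-0.0, 0.0, -1.0]]
contact_force: [-0.1, -0.1, 0.2]
finger_gap: 0.0299
```

```bash
python3 - <<'E'
from h import *
o=arm.get_obs();print(o['clock'],o['tcp_pos'],o['tcp_rot'],o['finger_gap'],o['qpos'])
p,d,X=cloud('wrist');np.savez('w1.npz',p=p,d=d,X=X);cv2.imwrite('pics/w1.png',p[...,::-1])
E
```

```text
4.6 [ 0.57010643 -0.27976397  0.23108749] [[ 6.36273922e-02 -9.97973654e-01 -3.75545178e-04]
 [-9.97973716e-01 -6.36274375e-02  1.10057960e-04]
 [-1.33729922e-04  3.67781515e-04 -9.99999923e-01]] 0.02987852811410665 [-8.56092764e+00  1.68435534e+01 -4.69410741e+00 -3.25966967e-03
 -6.84845553e+01  1.22101705e+01]
```

View pics/w1.png

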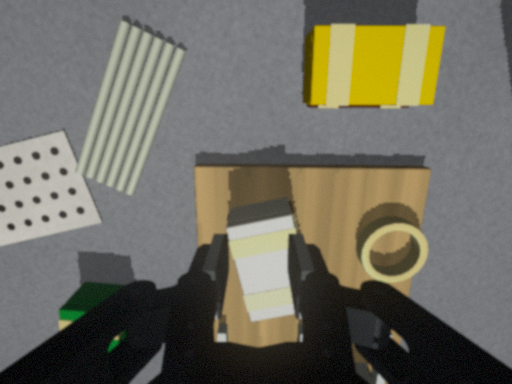

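```bash
cat >>h.py <<'E'
def masks(p,X):
    hsv=cv2.cvtColor(p,cv2.COLOR_RGB2HSV);Z=X[...,2]
    wood=(Z>.01)&(Z<.026)&(hsv[...,0]<25)&(hsv[...,1]>70)
    top=(Z>.07)&(Z<.086)&(X[...,1]<-.0)&(X[...,0]>.47)&(hsv[...,1]<140)
    rail=(Z>.033)&(Z<.045)&(hsv[...,1]<50)
    return wood,top,rail
def big(m):
    k,l,s,c=cv2.connectedComponentsWithStats(m.astype(np.uint8));return l==1+s[1:,4].argmax()
E
python3 - <<'E'
from h import *
z=np.load('w1.npz');p,X=z['p'],z['X']
w,t,r=masks(p,X)
w=big(w);t=big(t)
print('top',t.sum(),rect(X[t][:,:2]),np.median(X[t][:,2]))
# board rear edge: first wood row per column
cols=[u for u in range(205,420) if w[:,u].any()]
E=np.array([X[w[:,u].argmax(),u] for u in cols]);print('rear',E[0],E[-1],np.polyfit(E[:,0],E[:,1],1),np.median(E[:,2]))
rows=range(172,300);L=np.array([X[v,w[v].argmax()] for v in rows if w[v].any()]);print('left',L[0],L[-1],np.polyfit(L[:,1],L[:,0],1))
# box rear top edge
cols=range(235,290);B=np.array([X[t[:,u].argmax(),u] for u in cols if t[:,u].any()]);print('boxrear',B[0],B[-1],np.polyfit(B[:,0],B[:,1],1))
k,l,s,c=cv2.connectedComponentsWithStats(r.astype(np.uint8))
for i in range(1,k):
    if s[i,4]>25: print('rail',s[i],rect(X[l==i][:,:2]),np.median(X[l==i][:,2]))
# rails from scene
for n in['scene','side']:
    q=np.load(f'{n}0.npz');p,d,X=cloud(n,q['p'],q['d']);_,_,r=masks(p,X)
    r&=(X[...,0]>.35)&(X[...,0]<.65)&(X[...,1]>-.12)&(X[...,1]<.15)
    k,l,s,c=cv2.connectedComponentsWithStats(r.astype(np.uint8))
    for i in range(1,k):
        if s[i,4]>40: print(n,'rail',s[i],rect(X[l==i][:,:2]),np.median(X[l==i][:,2]))
E
```

```text
top 5360 ((552.7400512695312, -173.0333251953125), (71.19590759277344, 121.44042205810547), 14.52742862701416) 0.07751316467935791
rear [ 0.63239794 -0.27102887  0.01609603] [ 0.38101955 -0.28435506  0.01537841] [ 0.0529731  -0.30441982] 0.012970635073475872
left [ 0.64525195 -0.26296336  0.01601551] [ 0.42774568 -0.11778798  0.01781428] [-1.67905992  0.25827474]
boxrear [ 0.59152386 -0.22423335  0.07018812] [ 0.53616014 -0.23988715  0.07250059] [ 0.28405291 -0.39202904]
rail [230 201  59  15 215] ((567.1195068359375, -230.8938751220703), (67.65438079833984, 1.1685419082641602), 15.850995063781738) 0.03948473118869025
rail [217 331   9  11  91] ((604.8486938476562, -46.503089904785156), (10.69477653503418, 14.14665412902832), 1.5461409091949463) 0.037160364656029315
rail [356 371  16   9  84] ((405.17822265625, 4.046536445617676), (5.877579689025879, 21.9353084564209), 74.79584503173828) 0.03828503720444053
rail [374 373  11  11  69] ((382.39849853515625, 12.146049499511719), (11.726274490356445, 17.148357391357422), 3.0345752239227295) 0.03723740147286639
scene rail [252 162  19   5
[... 350 characters left out ...]
45), (17.042240142822266, 197.95852661132812), 2.709139585494995) 0.03764985418241387
side rail [277 154  20  33 140] ((599.9720458984375, 47.0175666809082), (14.777314186096191, 205.09854125976562), 2.8681695461273193) 0.0391227497184507
side rail [245 158  19  34 141] ((489.6719970703125, 42.36411666870117), (15.473230361938477, 206.68553161621094), 4.026192665100098) 0.03921092213613505
side rail [214 162  15  35 139] ((381.6397705078125, 36.390647888183594), (19.511627197265625, 210.1271514892578), 4.212978363037109) 0.03913788189653902
side rail [228 178  21   6  70] ((429.9292907714844, 4.306451797485352), (65.91803741455078, 11.018858909606934), 2.0141732692718506) 0.03836941006576666
```

Call:
step_arm(
  deltas="0 0.0045 0 0.11;0 0 0.02 0;0 0 0.02 0;0 0 0.02 0;0 0 0.02 0;0 0 0.02 0;0 0 0.02 0;0 0 0.02 0;0 0 0.02 0;0 0 0.016 0;0 0 0.01 0;0 0 0 0;0 0 0 0",
  grip=0.02,
)

```text
clock: 6.28
tcp_pos: [0.5662, -0.2802, 0.0459]
tcp_rot: [[0.053, -0.999, 0.001], [-0.999, -0.053, -0.0], [0.0, -0.001, -1.0]]
contact_force: [0.6, -0.9, 0.4]
finger_gap: 0.0202
```

Call:
step_arm(
  deltas="-0.005 0 0 0;-0.005 0 0 0;-0.005 0 0 0;-0.005 0 0 0;-0.005 0 0 0;-0.005 0 0 0;-0.004 0 0 0;-0.004 0 0 0;-0.004 0 0 0;-0.004 0 0 0;-0.004 0 0 0;0 0 0 0;0 0 0 0",
)

```text
clock: 7.9
tcp_pos: [0.5632, -0.2299, 0.0453]
tcp_rot: [[0.052, -0.999, 0.0], [-0.999, -0.052, 0.0], [-0.0, -0.0, -1.0]]
contact_force: [-0.7, 0.5, -0.1]
finger_gap: 0.02
```

```bash
cat >>h.py <<'E'
A=np.radians(3.1);EX=np.array([-np.sin(A),np.cos(A)]);EY=np.array([-np.cos(A),-np.sin(A)]);C=np.array([545,44.7])
def tob(P): d=np.asarray(P)-C;return d@EX+80,d@EY-55
def look(tag):
    o=arm.get_obs();print(o['clock'],'tcp board',tob(o['tcp_pos'][:2]*1000),o['tcp_pos'][2],'ang',np.degrees(np.arctan2(o['tcp_rot'][1,0],o['tcp_rot'][0,0])),o['contact_force'],o['finger_gap'])
    for n in['scene','side']:
        p,d,X=cloud(n);Z=X[...,2];hsv=cv2.cvtColor(p,cv2.COLOR_RGB2HSV)
        t=(Z>.07)&(Z<.086)&(X[...,0]>.48)&(X[...,0]<.62)&(X[...,1]<.18)&(X[...,1]>-.3)&(hsv[...,2]>90)
        t=big(t);r=rect(X[t][:,:2]);print(n,t.sum(),r,'board',tob(r[0]))
        cv2.imwrite(f'pics/{tag}_{n}.png',cv2.resize(p[120:280,160:360] if n=='scene' else p[110:260,180:340],None,fx=3,fy=3)[...,::-1])
E
python3 -c "
from h import *
look('a')"
```

```text
7.9 tcp board (np.float64(-195.1654609769202), np.float64(-58.27742209520272)) 0.045295673770118214 ang -87.00064434275444 [-0.69093604  0.51894796 -0.08674198] 0.019972648558580268
scene 800 ((550.788330078125, -155.72552490234375), (76.54810333251953, 121.80844116210938), 14.947386741638184) board (np.float64(-120.44526230415863), np.float64(-49.94108536439073))
side 116 ((519.2999877929688, -131.37759399414062), (96.44477844238281, 41.992496490478516), 69.149658203125) board (np.float64(-94.43010827210927), np.float64(-19.815528107029692))
```

View pics/a_scene.png

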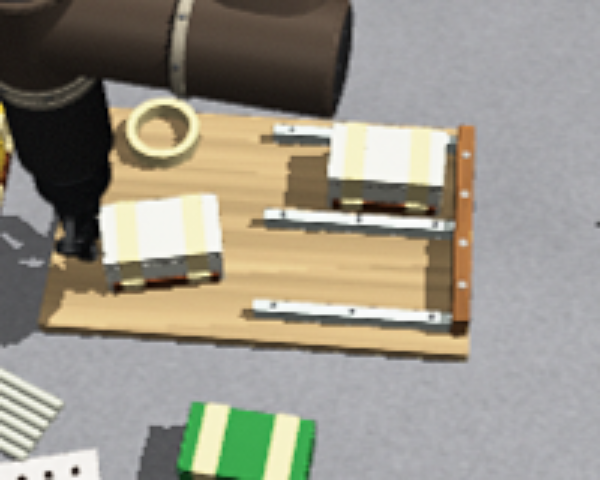

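```bash
python3 - <<'E'
from h import *
p,d,X=cloud('wrist');cv2.imwrite('pics/w2.png',p[...,::-1])
for n in['scene','wrist']:
  if n=='scene': p,d,X=cloud(n)
  Z=X[...,2];t=big((Z>.07)&(Z<.086)&(X[...,0]>.48)&(X[...,0]<.62)&(X[...,1]<.18)&(p[...,2]>90))
  print(n,t.sum(),rect(X[t][:,:2]))
  c,_=cv2.findContours(t.astype(np.uint8),0,2);c=max(c,key=len);print(cv2.approxPolyDP(c,3,True)[:,0].tolist())
E
```

```text
scene 777 ((550.9676513671875, -155.82614135742188), (74.45792388916016, 123.24118041992188), 13.628965377807617)
[[232, 185], [194, 189], [195, 207], [233, 205]]
wrist 777 ((550.9676513671875, -155.82614135742188), (74.45792388916016, 123.24118041992188), 13.628965377807617)
[[232, 185], [194, 189], [195, 207], [233, 205]]
```

View pics/w2.png

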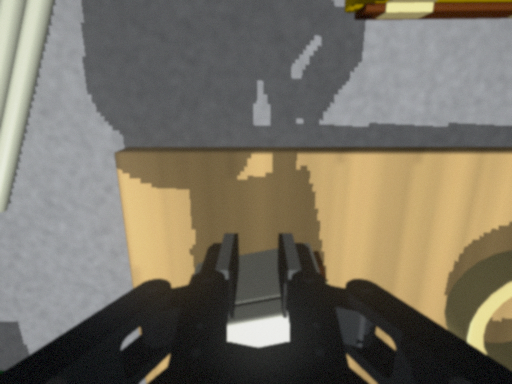

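Call:
step_arm(
  deltas="0.005 0 0 0;0.01 0 0 0;0 0 -0.0175 0;0 0 -0.0175 0;0 0 -0.0175 0;0 0 -0.0175 0;-0.021 0.0137 0 0;-0.021 0.0137 0 0;-0.021 0.0137 0 0;-0.021 0.0137 0 0;-0.021 0.0137 0 0;-0.021 0.0137 0 0;0 0 0 0;0 0 0.015 0;0 0 0.015 0;0 0 0.015 0;0 0 0.016 0;0 0 0 0;0 0 0 0",
  grip=0,
)

```text
clock: 10.48
tcp_pos: [0.4755, -0.1239, 0.0543]
tcp_rot: [[0.052, -0.999, -0.0], [-0.999, -0.052, -0.0], [0.0, 0.0, -1.0]]
contact_force: [-0.0, -0.9, 0.9]
finger_gap: -0.0001
```

```bash
python3 -c "
from h import *
look('b')"
```

```text
10.475 tcp board (np.float64(-84.59962725195686), np.float64(23.53432292031674)) 0.054295933727565845 ang -87.01755150442956 [-0.04979854 -0.87218543  0.90042455] -0.00013891741643068316
scene 786 ((550.5691528320312, -154.42356872558594), (76.50569152832031, 119.89161682128906), 14.073141098022461) board (np.float64(-119.13335847320621), np.float64(-49.79263709146227))
side 656 ((550.9871215820312, -158.87306213378906), (72.6025390625, 125.125244140625), 13.987367630004883) board (np.float64(-123.5989440595365), np.float64(-49.96937089348847))
```

View pics/b_scene.png

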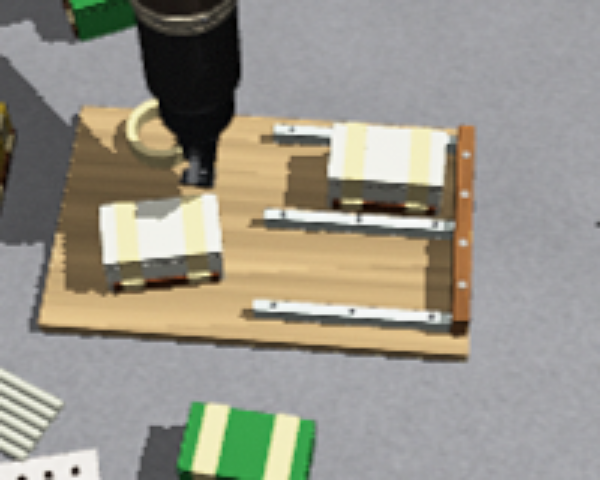

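Call:
step_arm(
  deltas="0 -0.004 0 0;0 -0.004 0 0;0 -0.004 0 0;0 -0.003 0 0;0 -0.003 0 0;0 -0.003 0 0;0 -0.003 0 0;0 -0.003 0 0;0 -0.0015 0 0;0 0 0 0;0 0 0 0",
)

```text
clock: 11.95
tcp_pos: [0.504, -0.1222, 0.0544]
tcp_rot: [[0.052, -0.999, 0.001], [-0.999, -0.052, -0.0], [0.0, -0.001, -1.0]]
contact_force: [-0.5, 0.3, 0.2]
finger_gap: -0.0002
```

```bash
python3 -c "
from h import *
look('c')"
```

```text
11.95 tcp board (np.float64(-84.4132448636395), np.float64(-5.012493210118123)) 0.054421402167228045 ang -86.99963064104816 [-0.46484052  0.27144529  0.21870439] -0.00017322987878610446
scene 772 ((559.8685302734375, -156.30111694335938), (74.33458709716797, 120.70746612548828), 8.27346420288086) board (np.float64(-121.51105851248727), np.float64(-58.97687089897188))
side 641 ((558.9391479492188, -160.0507049560547), (74.33082580566406, 122.53337097167969), 9.536606788635254) board (np.float64(-125.20489974887633), np.float64(-57.84607529857795))
```

Call:
step_arm(
  deltas="0 0.01 0 0;0 0 -0.02 0;0 0 -0.02 0;0 0 -0.02 0;0.0101 -0.0169 0 0;0.0101 -0.0169 0 0;0.0101 -0.0169 0 0;0.0101 -0.0169 0 0;0.0101 -0.0169 0 0;0.0101 -0.0169 0 0;0.0101 -0.0169 0 0;0.0101 -0.0169 0 0;0 0 0 0;0 0 0.02 0;0 0 0.02 0;0 0 0.02 0;0 0 0 0;0 0 0 0",
)

```text
clock: 14.3
tcp_pos: [0.633, -0.1962, 0.0553]
tcp_rot: [[0.053, -0.999, 0.001], [-0.999, -0.053, -0.0], [0.0, -0.001, -1.0]]
contact_force: [0.5, 0.4, 0.2]
finger_gap: 0.0001
```

```bash
python3 -c "
from h import *
look('d')"
```

```text
14.3 tcp board (np.float64(-165.26936488549273), np.float64(-129.8875109243025)) 0.05528045817571818 ang -86.9823543626778 [0.47971418 0.3759412  0.21587898] 9.500959624404095e-05
scene 599 ((556.6221313476562, -143.67774963378906), (75.8976058959961, 96.53607177734375), 7.105897426605225) board (np.float64(-108.73060195050289), np.float64(-56.41787924504406))
side 650 ((560.191650390625, -158.63352966308594), (72.83303833007812, 123.15218353271484), 8.159577369689941) board (np.float64(-123.85753209585852), np.float64(-59.173384073630295))
```

View pics/d_scene.png

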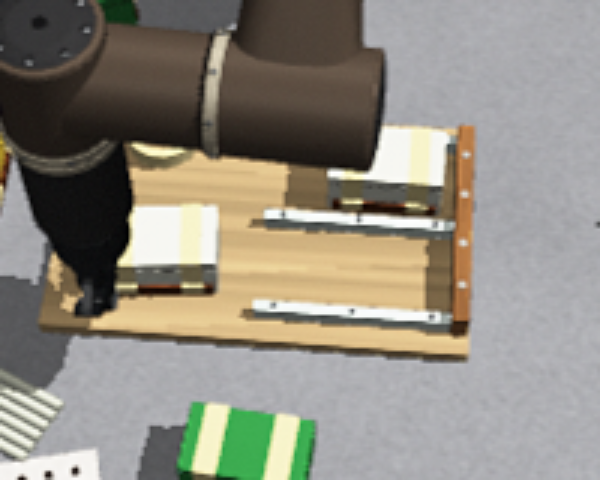

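Call:
step_arm(
  deltas="0 0.004 0 0;0 0.004 0 0;0 0.004 0 0;0 0.003 0 0;0 0.003 0 0;0 0.003 0 0;0 0.003 0 0;0 0.003 0 0;0 0.001 0 0;0 0 0 0;0 0 0 0",
)

```text
clock: 15.78
tcp_pos: [0.605, -0.1976, 0.0543]
tcp_rot: [[0.052, -0.999, -0.0], [-0.999, -0.052, 0.0], [-0.0, 0.0, -1.0]]
contact_force: [0.8, -0.5, 2.0]
finger_gap: 0.0002
```

Call:
step_arm(
  deltas="0 -0.01 0 0;0.02 -0.01 0 0;0.02 0 0 0;0.02 0 -0.02 0;0.02 0.015 -0.02 0;0 0.02 -0.02 0;0 0.02 -0.02 0;0 0.01 -0.02 0;0 0 -0.02 0;0 0 -0.02 0;0 0 -0.02 0;0 0 0 0;0 0 0 0",
  grip=0.02,
)

```text
clock: 17.4
tcp_pos: [0.5637, -0.2799, 0.2141]
tcp_rot: [[0.052, -0.999, -0.0], [-0.999, -0.052, 0.0], [-0.0, 0.0, -1.0]]
contact_force: [-0.9, -0.7, -0.2]
finger_gap: 0.0199
```

```bash
python3 - <<'E'
from h import *
look('e')
o=arm.get_obs();p,d,X=cloud('wrist');cv2.imwrite('pics/w3.png',p[...,::-1])
Z=X[...,2];t=big((Z>.07)&(Z<.086)&(X[...,0]>.48)&(X[...,0]<.64)&(X[...,1]<.18)&(p[...,2]>70))
r=rect(X[t][:,:2]);print(t.sum(),r,tob(r[0]))
E
```

```text
17.4 tcp board (np.float64(-245.16131482149484), np.float64(-56.13538342756682)) 0.2141147957554466 ang -87.01769509388612 [-0.90022845 -0.7108354  -0.15633248] 0.01985668586823261
scene 800 ((552.9110717773438, -154.3191375732422), (75.45999145507812, 120.14691925048828), 3.620595932006836) board (np.float64(-119.15572833473561), np.float64(-52.136776550045866))
side 638 ((552.85595703125, -156.36868286132812), (72.75704956054688, 123.8819351196289), 4.430499076843262) board (np.float64(-121.199293922337), np.float64(-51.97090547865731))
4590 ((557.9710083007812, -154.48812866210938), (63.0741081237793, 120.86634826660156), 4.7051544189453125) (np.float64(-119.59810749489367), np.float64(-57.18016988073019))
```

View pics/w3.png

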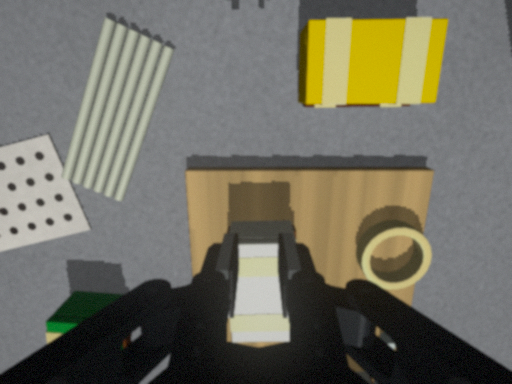

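Call:
step_arm(
  deltas="0 0.002 0.01 0;0 0 0.02 0;0 0 0.02 0;0 0 0.02 0;0 0 0.02 0;0 0 0.02 0;0 0 0.02 0;0 0 0.02 0;0 0 0.014 0;0 0 0.005 0;0 0 0 0;0 0 0 0",
  grip=0.03,
)

```text
clock: 19.05
tcp_pos: [0.5627, -0.2802, 0.0461]
tcp_rot: [[0.052, -0.999, 0.001], [-0.999, -0.052, -0.0], [0.0, -0.001, -1.0]]
contact_force: [-0.3, 0.6, 0.2]
finger_gap: 0.0304
```

Call:
step_arm(
  deltas="-0.008 0 0 0;-0.008 0 0 0;-0.008 0 0 0;-0.008 0 0 0;-0.008 0 0 0;-0.005 0 0 0;-0.004 0 0 0;-0.004 0 0 0;-0.004 0 0 0;-0.004 0 0 0;-0.004 0 0 0;-0.004 0 0 0;-0.004 0 0 0;-0.004 0 0 0;-0.004 0 0 0;-0.004 0 0 0;0 0 0 0;0 0 0 0",
)

```text
clock: 21.3
tcp_pos: [0.5579, -0.1949, 0.0454]
tcp_rot: [[0.052, -0.999, 0.0], [-0.999, -0.052, 0.0], [-0.0, -0.0, -1.0]]
contact_force: [0.2, -0.5, -0.4]
finger_gap: 0.03
```

```bash
python3 -c "
from h import *
look('f')"
```

```text
21.3 tcp board (np.float64(-159.98687873128503), np.float64(-54.88431585218128)) 0.04535458398473417 ang -86.99488791230826 [ 0.2119437  -0.52374327 -0.44245229] 0.03000555348355312
scene 795 ((551.8153076171875, -124.26437377929688), (75.2279281616211, 124.56999969482422), 2.3011248111724854) board (np.float64(-89.08568694339615), np.float64(-52.66794180461501))
side 74 ((567.7102661132812, -164.5240478515625), (46.87181091308594, 22.588834762573242), 74.30992126464844) board (np.float64(-130.1460283278458), np.float64(-66.36244535129573))
```

View pics/f_scene.png

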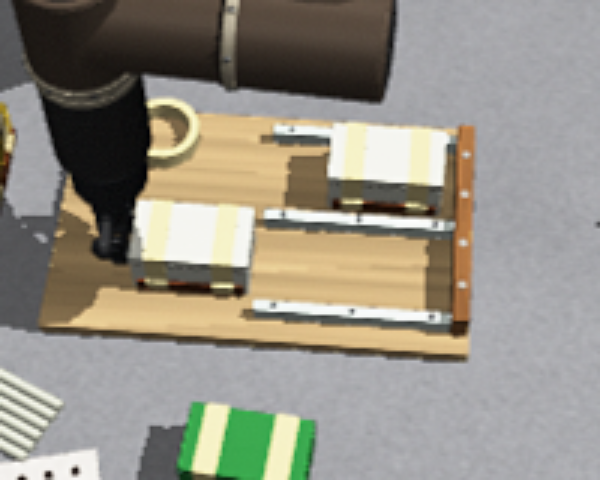

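Call:
step_arm(
  deltas="-0.005 -0.0001 0 0;-0.005 -0.0001 0 0;-0.005 -0.0001 0 0;-0.005 -0.0001 0 0;-0.005 -0.0001 0 0;-0.005 -0.0001 0 0;-0.005 -0.0001 0 0;-0.005 -0.0001 0 0;-0.005 -0.0001 0 0;-0.005 -0.0001 0 0;-0.005 -0.0001 0 0;-0.005 -0.0001 0 0;-0.005 -0.0001 0 0;-0.005 -0.0001 0 0;-0.005 -0.0001 0 0;-0.005 -0.0001 0 0;-0.005 -0.0001 0 0;-0.005 -0.0001 0 0;0 0 0 0",
)

```text
clock: 23.78
tcp_pos: [0.5548, -0.1045, 0.0452]
tcp_rot: [[0.053, -0.999, 0.0], [-0.999, -0.053, 0.0], [-0.0, -0.0, -1.0]]
contact_force: [0.1, -0.4, -0.0]
finger_gap: 0.0301
```

```bash
python3 -c "
from h import *
look('g')"
```

```text
23.775 tcp board (np.float64(-69.51732854981432), np.float64(-56.73666493968472)) 0.04520229875219281 ang -86.98494690648245 [ 0.09737871 -0.40524004 -0.03502303] 0.030090804924041724
scene 786 ((548.1766357421875, -32.117496490478516), (74.91024017333984, 119.55940246582031), 2.420093059539795) board (np.float64(3.1231241413796056), np.float64(-54.01778825017592))
side 71 ((566.9540405273438, -72.78018188476562), (52.22901153564453, 23.498647689819336), 66.53784942626953) board (np.float64(-38.49551810047001), np.float64(-70.56872574281691))
```

View pics/g_scene.png

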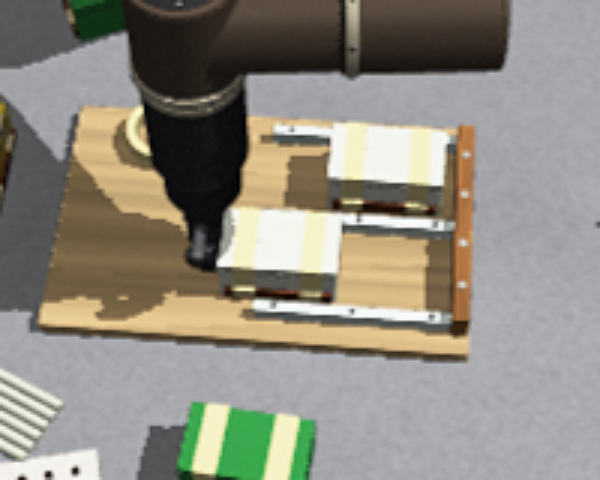

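Call:
step_arm(
  deltas="-0.0055 -0.00005 0 0;-0.0055 -0.00005 0 0;-0.0055 -0.00005 0 0;-0.0055 -0.00005 0 0;-0.0055 -0.00005 0 0;-0.0055 0 0 0;-0.0055 0 0 0;-0.0055 0 0 0;-0.0055 0 0 0;-0.0055 0 0 0;-0.0055 0 0 0;-0.0055 0 0 0;-0.0055 0 0 0;-0.0055 0 0 0;-0.0055 0 0 0;-0.0055 0 0 0;-0.0055 0 0 0;-0.0055 0 0 0;-0.0055 0 0 0;0 0 0 0",
)

```text
clock: 26.38
tcp_pos: [0.55, -0.0002, 0.0455]
tcp_rot: [[0.053, -0.999, 0.001], [-0.999, -0.053, 0.0], [-0.0, -0.001, -1.0]]
contact_force: [-0.6, -0.2, -0.2]
finger_gap: 0.03
```

```bash
python3 -c "
from h import *
look('h')"
```

```text
26.375 tcp board (np.float64(34.91900053083793), np.float64(-57.545015683108566)) 0.0454925079464471 ang -86.96659671651288 [-0.62713629 -0.17986271 -0.16692571] 0.03002304934309054
scene 772 ((544.1295776367188, 72.60247039794922), (75.13375091552734, 118.26840209960938), 2.6935079097747803) board (np.float64(107.90871129324555), np.float64(-55.63978383005559))
side 73 ((559.5990600585938, 29.350975036621094), (80.13215637207031, 23.980003356933594), 72.79878997802734) board (np.float64(63.883935881651524), np.float64(-68.74763977030737))
```

Expected contact near TCP x ≈ 48; approach in small calls and watch the force.

Call:
step_arm(
  deltas="-0.003 0 0 0;-0.003 0 0 0;-0.002 0 0 0;-0.002 0 0 0;-0.001 0 0 0;0 0 0 0",
)

```text
clock: 27.22
tcp_pos: [0.5491, 0.0102, 0.0454]
tcp_rot: [[0.052, -0.999, 0.0], [-0.999, -0.052, 0.0], [-0.0, -0.0, -1.0]]
contact_force: [0.3, -3.5, 2.6]
finger_gap: 0.0298
```

Call:
step_arm(
  deltas="-0.001 0 0 0;-0.001 0 0 0;0 0 0 0",
)

```text
clock: 27.6
tcp_pos: [0.549, 0.0121, 0.0454]
tcp_rot: [[0.052, -0.999, 0.0], [-0.999, -0.052, -0.0], [0.0, -0.0, -1.0]]
contact_force: [-0.5, -4.4, 3.4]
finger_gap: 0.03
```

Call:
step_arm(
  deltas="-0.001 0 0 0;-0.001 0 0 0;0 0 0 0;0 0 0 0",
)

```text
clock: 28.1
tcp_pos: [0.549, 0.0129, 0.0454]
tcp_rot: [[0.052, -0.999, -0.0], [-0.999, -0.052, -0.001], [0.001, 0.0, -1.0]]
contact_force: [2.2, -12.1, 3.7]
finger_gap: 0.0299
```

```bash
python3 -c "
from h import *
look('i')"
```

```text
28.1 tcp board (np.float64(48.01315355711803), np.float64(-57.24654048949354)) 0.04542024754538895 ang -87.00667344245961 [  2.19564505 -12.07164418   3.72075761] 0.029906804145703042
scene 771 ((542.7803955078125, 85.45189666748047), (74.86311340332031, 119.49368286132812), 3.3570871353149414) board (np.float64(120.81229678405697), np.float64(-54.98745771958556))
side 76 ((556.4509887695312, 41.558162689208984), (80.42735290527344, 25.97726058959961), 77.18468475341797) board (np.float64(76.24350435281784), np.float64(-66.26432536551172))
```

View pics/i_scene.png

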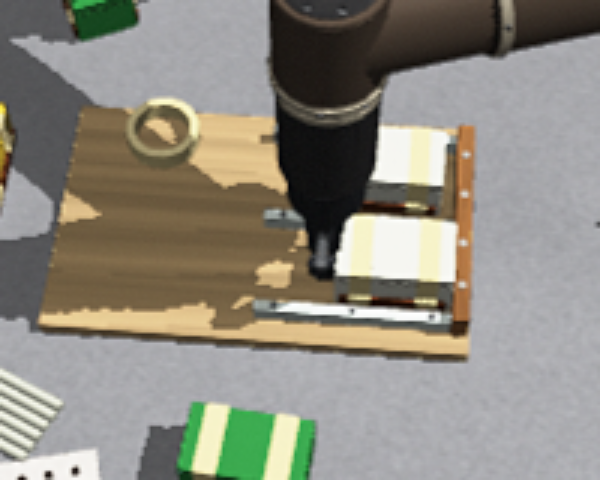

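Call:
step_arm(
  deltas="0.003 0 0 0;0.005 0 0 0;0.01 0 0 0;0.01 0 0 0;0.01 0 0 0;0 0 -0.02 0;0 0 -0.03 0;0 0 -0.03 0;0 0 -0.03 0;0.03 0 -0.03 0;0.04 0 0 0;0.05 0 0 0;0.05 0 0 0;0 0 0 0;0 0 0 0",
)

```text
clock: 30.08
tcp_pos: [0.5594, -0.1941, 0.1851]
tcp_rot: [[0.051, -0.999, -0.0], [-0.999, -0.051, 0.0], [-0.0, 0.0, -1.0]]
contact_force: [-0.5, 0.6, 0.2]
finger_gap: 0.0301
```

```bash
python3 -c "
from h import *
look('j')"
```

```text
30.075 tcp board (np.float64(-159.27045843249107), np.float64(-56.42650222816603)) 0.1850802003490166 ang -87.08260772430518 [-0.5361223   0.63607441  0.21269377] 0.030055005741975782
scene 800 ((542.9359741210938, 84.91639709472656), (75.4913330078125, 120.3311996459961), 3.3930230140686035) board (np.float64(120.2691673169861), np.float64(-55.113849488816996))
side 414 ((544.3202514648438, 80.0137939453125), (72.24080657958984, 125.10397338867188), 2.8201372623443604) board (np.float64(115.29887821664767), np.float64(-56.2309742195974))
```

View pics/j_scene.png

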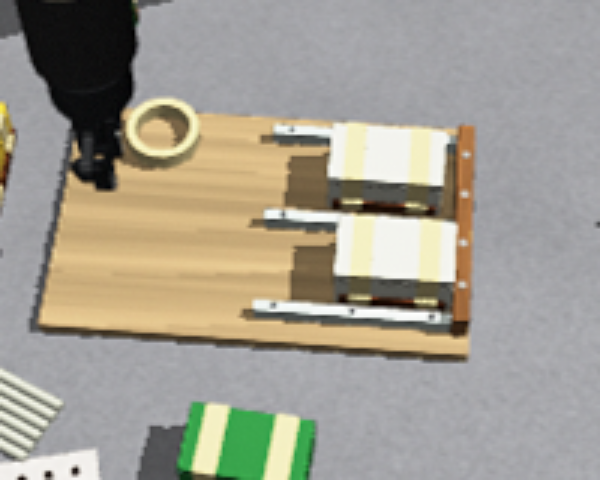

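```bash
python3 -c "
from station import arm
print(arm.sign_off())"
```

```text
the job is handed in; nothing more can be done
None
```

The box is in the empty lane with its leading end against the end stop, and the job was handed in at about 30 s.

**How it was moved:**
- The first push on the rear face moved the box about 17 mm but hardly straightened it.
- I squared it on the bare end with two light fingertip pushes on the bare sides above the mouldings.
- I then pushed it down the lane from behind with both fingertips. At the stop the force rose to about 12 N. The arm then backed off and rose clear.

**Last checks, after the arm was clear (board frame):**

| Camera | x (mm) | y (mm) | Angle to lane |
|---|---|---|---|
| Scene | 120.3 | -55.1 | about 0.3° |
| Side | 115.3 | -56.2 | about -0.3° |

The two cameras disagree on x, and the side camera's 115.3 mm is just below the 116 mm limit. It had already read 2–5 mm short in x before. I trusted the scene camera, the rise in force and the fingertip position (48 mm, where I expected about 49).

In the last scene picture the box looks flush and the tape roll and the other box look undisturbed. I did not measure those two. The stone and glue gun were outside that crop, but the arm did not go near them at low height. I saw no sign of contact with the rails or mouldings, but contact on them cannot be sensed directly. Sign-off gave no verdict.

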